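# Set the side core and hold a casting mould closed

## Task

Get the small casting mould ready for a shot: first slide the core carriage by its black grip along its track until its yellow pointer is in line with the red index clip, and leave it there. Then put the loose mould half squarely onto the dowels of the fixed half (big hole over big dowel, blue dot over blue dot), press the two halves fully together against the ejector springs, and finish while still holding them pressed shut - do not let go. Leave the other things on the bench where they are.

Things in the scene. Friction and masses are not known exactly. Their poses are not given: they have to be found in the camera images.
- mould_base: Fixed half of the mould, cannot move: dark steel base plate 100 (x) x 240 (y) x 8 mm, from y = -185 to +55 mm, with an aluminium block 90 x 90 mm on it whose top (parting) face, with an open cavity in it, is 36 mm above the bench. Origin: on the bench under the centre of the block; z up. The core track lies on its -y side. A blue dot marks the big dowel's side (+x).
- dowel_big (a point): Tip (top centre) of the big upright steel dowel, 14 mm diameter, at x +30, y +28 mm of mould_base, 52 mm above the bench. It stands 16 mm above the parting face; the upper 8 mm taper to 7 mm diameter.
- dowel_small (a point): Tip (top centre) of the small upright steel dowel, 9 mm diameter, at x -30, y -28 mm of mould_base, 52 mm above the bench; the upper 8 mm taper to 2 mm diameter.
- ejector_top (a point): Centre between the tops of the two 8 mm brass ejector pins, at (+30, -28) and (-30, +28) mm of mould_base. They move together: at rest they stand 5 mm proud of the parting face (41 mm above the bench) on springs; about 8 N in all starts them down, 12 N brings them flush. They carry the unpressed loose half.
- core_slide (a joint): Travel of the core carriage along the track, 0 to 0.068 m, growing toward the mould block (along +y of mould_base). At 0 the carriage centre is at y = -150 mm of mould_base. About 2 N of friction; it stays where it is left. The target is set by the index clip and lies short of the hard stop.
- slide_grip (a point): Centre of the top of the black grip post on the core carriage, 74 mm above the bench. The post is 20 mm (x) by 16 mm (y) and 30 mm high, on a grey carriage block 48 (x) x 40 (y) mm whose top is 44 mm above the bench.
- pointer (a point): Tip of the yellow pointer (3 mm wide, passing just over the clip) that sticks out from the carriage to the -x side, 20 mm above the bench; its y in mould_base is that of the carriage centre and grip.
- index_clip: Red index clip (12 x 4 x 9 mm) on the -x edge of the base plate beside the track; fixed, its place along the track differs each time. Origin: underside centre of its 4 mm wide finger, 9 mm above the bench; axes parallel to those of mould_base. The carriage is set when the pointer has the same y (along the track) as this origin.
- mould_top: Loose aluminium mould half, 90 x 90 x 22 mm, about 0.4 kg, lying parting face down. Origin: centre of its underside; z up. Black grip bar on top in the middle, 44 mm long (x), 20 mm thick (y), from 22 to 54 mm above the underside. Fitted, its axes agree with those of mould_base; its underside is 41 mm above the bench on the springs, 36 mm pressed shut.
- grip_bar (a point): Top centre of the grip bar of the loose half, 54 mm above its underside.
- hole_big (a point): Centre, at the underside of the loose half, of the big hole: 15.6 mm wide, right through, 2 mm chamfer, at x +30, y +28 mm of mould_top; it fits the big dowel. A blue dot on top of the loose half marks this side (+x).
- hole_small (a point): Centre, at the underside of the loose half, of the small hole: 10.6 mm wide, right through, 2 mm chamfer, at x -30, y -28 mm of mould_top; it fits the small dowel.
- petri_dish: Bystander: white shallow dish, 68 mm wide, 13 mm high, behind the mould.
- pipette_bulb: Bystander: red rubber pipette bulb, 48 mm wide, 66 mm high, behind the track.
- screwdriver: Bystander: screwdriver with a red handle, 177 mm long, lying at the front edge.
- stopper_1: Bystander: black rubber stopper, 33 mm wide, 26 mm high, left of the loose half.
- beaker_100: Bystander: small clear beaker, 53 mm wide, 68 mm high, at the back left.

How it is judged (in metres and radians):
On the way, in this order (a step that is already met when the one before it is completed fails the run):
1. the core carriage stands still with its pointer in line with the index clip (within 3.5 mm) (y of pointer in the frame of index_clip between -0.0035 and 0.0035 m and velocity of joint core_slide between -0.01 and 0.01 m/s), for 0.3 s.
2. the loose half is on its dowels and pressed fully down onto the fixed half (z of mould_top in the frame of mould_base between 0.034 and 0.038 m and horizontal distance between hole_big and dowel_big below 0.003 m and horizontal distance between hole_small and dowel_small below 0.003 m and angle between the z axis of mould_top and the z axis of mould_base, either way round below 0.03 rad), for 0.2 s.
At the end, for the whole second after the job is handed in: The arm still presses the halves shut with over 8 N: faces within 2 mm (springs open them 5 mm) and parallel within 0.03 rad, each hole within 3 mm of its dowel axis, loose half at rest; the pointer is still within 3.5 mm of the index clip; bystanders within 25 mm of their start (all of step 2 and y of pointer in the frame of index_clip between -0.0035 and 0.0035 m and contact force between mould_top and mould_base above 8 N and contact force between any of the fingers, the arm and mould_top above 3 N and linear speed of mould_top below 0.02 m/s); the arm keeps its last pose, push and grip.
It fails at once if a bystander was moved more than 25 mm (distance of any of petri_dish, pipette_bulb, screwdriver, stopper_1, beaker_100 from where it was at the start of the episode above 0.025 m).
It also fails if it takes over 48 s, if anything falls off the work surface, if the arm or the gripper's body presses on something with over 40 N, if the wrist force passes 120 N, or if a joint passes its speed limit or range.

## Robot

A 7-joint arm with a two-finger parallel gripper is mounted at the origin on a cart in front of the work surface, level with it; the furniture and walls round the work are solid. World frame = base frame: x ahead of the robot, y to its left, z up, the work surface at z = 0. Lengths are in mm, angles in degrees, forces in N, time in s.
With the tool pointing down it reaches from about 425 to 950 mm from the base axis. Payload 4.7 kg.
Tool frame: the origin (TCP) lies midway between the tips of the shut fingers; the grasp point (between the pads) lies 19 mm behind it (env.grasp_offset is the distance from the TCP to the grasp point, in mm); z points along the fingers, y is the line along which they close (so a half turn about z gives the same grasp; the last joint's range is limited). The gripper opens to 87 mm and grips with 3 to 60 N. Pads are 19 mm wide; open, the fingers measure 117 mm over their backs; the gripper's body (75 mm by 190 mm) begins 51 mm behind the grasp point.
Start: joints at [65.953, 26.849, -2.785, 87.806, 1.381, 65.374, -4.715], TCP at [257.174, -624.108, 222.573] pointing down, gripper open.
Joint ranges: [-148.3, 148.3], [-19.14, 114.17], [-79.39, 73.82], [5.75, 140.21], [-59.74, 239.74], [12.07, 113.84], [-152.46, 152.46]. Speed limits (degrees/s): [147.25, 147.25, 180, 180, 180, 180, 180].

## Interface

Orientations are given as a 3x3 rotation matrix whose columns are the frame's x, y, z axes.
In Python, from cell import env gives the robot as it stands. The module is installed in compiled form; this text tells all that it offers.
- The arm moves only by the tool arm_command, never from a script. Its argument "series" is a list of rows, each an object of numbers: "x", "y", "z": the shift along the world's x, y, z in units of 25 mm (1.0 is 25 mm); "wx", "wy", "wz": the turn, a rotation vector about the world's x, y, z in units of 6 degrees (1.0 is 6 degrees); "jaw": the closure in counts, from 0 (fully open) to 255 (shut). In form: [{"x": .., "y": .., "z": .., "wx": .., "wy": .., "wz": .., "jaw": ..}, ...]. A call has 1 to 8 rows; each row is the pose to reach, as a shift and turn from the pose commanded when the call began; what a row does not reach only later rows make up. A row lasts 1/12 s, in which the tool goes at most 41.7 mm and 7.16 degrees, less where a joint would pass 70% of its speed; a pose out of reach is approached as far as the arm can. A call with a gripper value outside its range is refused whole. The fingers move at their own pace and stop on an object; "squeeze" is the grip in N (left out, the last holds). Time passes only in rows, so rows that repeat a pose let the fingers close. It gives the time, the measured TCP pose, the force, the opening and the grip force at its end, in the units of the state.
- env.state(): the state, without advancing time (a new reading comes with each control period).
- env.get_image(name): name is "side" or "top"; returns a dict with "img" (480x640x3 uint8, blue, green, red), "vertical_fov" (degrees; the focal length in pixels is half the picture's height over the tangent of half this angle, whatever the lens; pixels are square), "cx", "cy" (the principal point, pixels), "k1" (the pictures are not rectified: a ray, as slopes to the right and down, at radius r is drawn at 1 + k1 r^2 times it, then the intrinsics apply), "R" (3x3) and "t" (3): a world point X has camera coordinates R X + t. Camera axes: x right, y down, z forward; pixel columns grow to the right and rows downward; lengths in mm; the calibration is good to about 2 mm. A picture is of the moment at which its call begins. There is no depth.
- env.finish_job(): hands the job in; it is judged then, once.
The state is a dict: "clock": time; "joints": joint angles; "joint_velocities": joint speeds; "effort": joint torques, N m; "tcp_pos": TCP position; "ee_rot": TCP orientation; "ft_force": force on the tool from outside, world axes, zero at the start; "ft_torque": the same for the moment, N m; "width": finger opening in mm; "gripper_force": force on a finger pad.
Only numpy, scipy, OpenCV 4.12 (cv2) and the standard library are available. Lean on these libraries where they do the work, as an engineer would, in place of code of your own. Each camera call takes 0.05 s, during which the arm holds its last target. There are 200 camera calls.

## Working session

There is one attempt and no reset: what is moved stays moved. The work goes in short steps, Python scripts to look and compute and a tool call to move; the robot and the scene stay as the last step left them, time stands still between calls to the robot, and variables do not carry over. Pictures are saved under pics/ and viewed, at most 10 in all, crops included, and the job is handed in when it is done.

Besides the shell and the picture viewer there is one more tool, called after "Emit:" as name(argument=value, ...), one argument or row to a line, values as JSON. arm_command: Moves the arm, as the interface text tells. Its arguments: {"type":"object","properties":{"series":{"type":"array","items":{"type":"object","properties":{"x":{"type":"number"},"y":{"type":"number"},"z":{"type":"number"},"wx":{"type":"number"},"wy":{"type":"number"},"wz":{"type":"number"},"jaw":{"type":"number"}}}},"squeeze":{"type":"number"}},"required":["series"]}

```bash
mkdir -p pics; cat > h.py <<'E'
import numpy as np, cv2, pickle
from cell import env
def grab(n,f):
    d=env.get_image(n); cv2.imwrite(f'pics/{f}.png',d['img']); pickle.dump(d,open(f'{f}.pkl','wb')); return d
def K(d):
    f=240/np.tan(np.radians(d['vertical_fov'])/2); return f
def pix2w(d,u,v,z):
    f=K(d); p=np.array([(u-d['cx'])/f,(v-d['cy'])/f]); q=p.copy()
    for _ in range(30): q=p/(1+d['k1']*(q@q))
    R=np.array(d['R']);t=np.array(d['t']); C=-R.T@t; r=R.T@np.array([q[0],q[1],1])
    return C+r*(z-C[2])/r[2]
def w2pix(d,X):
    c=np.array(d['R'])@np.array(X,float)+np.array(d['t']); s=c[:2]/c[2]; s=s*(1+d['k1']*(s@s)); return s*K(d)+[d['cx'],d['cy']]
E
python3 - <<'E'
from h import *
for n in('top','side'):
    d=grab(n,n+'0'); print(n,d['vertical_fov'],d['k1'],np.round(-np.array(d['R']).T@d['t']),np.round(d['R'],2).tolist())
s=env.state(); print(s['clock'],s['tcp_pos'],np.round(s['ee_rot'],3).tolist(),s['width'])
E
```

```text
top 45.06457511868322 -0.11150276965128217 [ 383.  213. 1199.] [[0.03, -1.0, 0.01], [-0.99, -0.03, -0.1], [0.1, -0.01, -0.99]]
side 55.73497389513071 -0.014137948810216348 [181. 830. 603.] [[-0.88, -0.47, -0.01], [-0.26, 0.52, -0.81], [0.39, -0.72, -0.58]]
0.1 [ 256.93915083 -623.61701399  221.62553385] [[0.925, 0.381, -0.001], [0.381, -0.925, 0.002], [-0.0, -0.002, -1.0]] 86.77445390391406
```

View pics/top0.png

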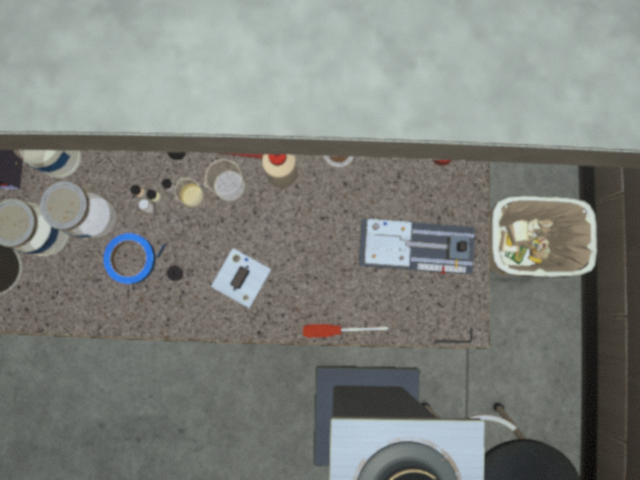

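View pics/side0.png

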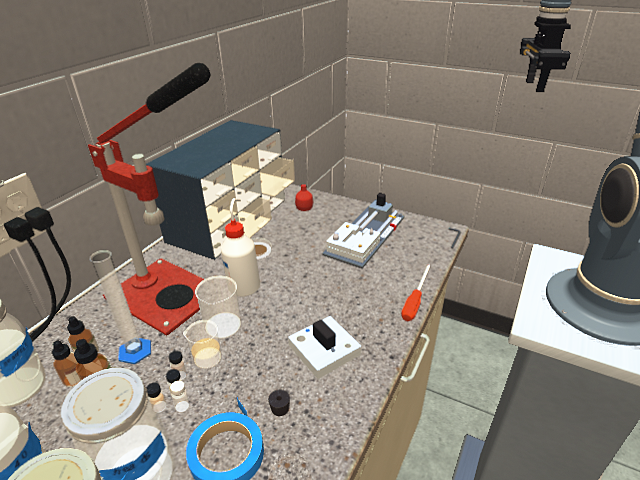

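Top view: mould at about (418,245), with the carriage grip near (460,245) and the loose half near (240,278). The side view shows the mould at (365,230) and the loose half at (324,343). I'll enlarge both next.

```bash
python3 - <<'E'
import cv2,numpy as np
a=cv2.imread('pics/top0.png'); 
r=lambda im,x,y,w,h,s:cv2.resize(im[y:y+h,x:x+w],None,fx=s,fy=s,interpolation=cv2.INTER_CUBIC)
cv2.imwrite('pics/c1.png',r(a,355,210,130,70,6))
b=cv2.imread('pics/side0.png')
x=r(a,200,240,80,80,5); y=r(b,280,305,80,80,5)
cv2.imwrite('pics/c2.png',np.hstack([x,y]))
cv2.imwrite('pics/c3.png',r(b,315,185,100,85,7)[:595,:])
E
```

```text
(no output)
```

View pics/c1.png

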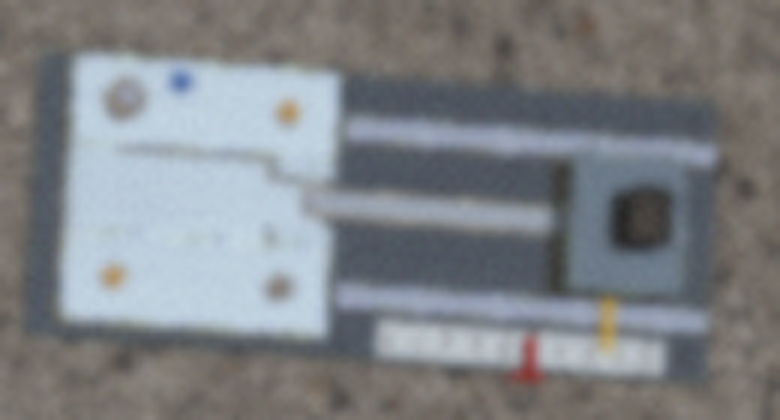

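View pics/c2.png

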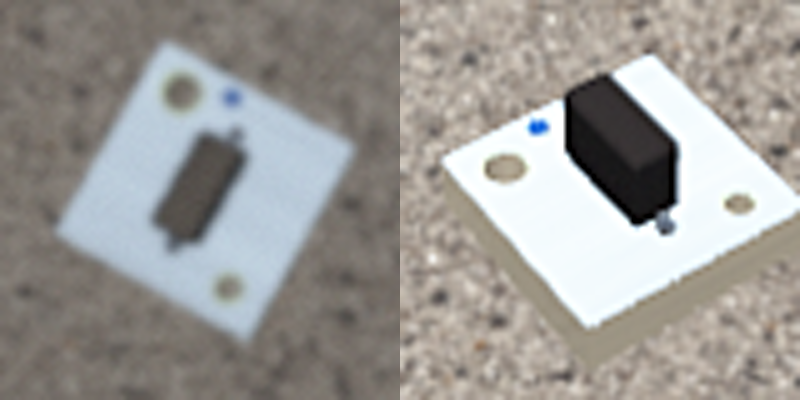

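View pics/c3.png

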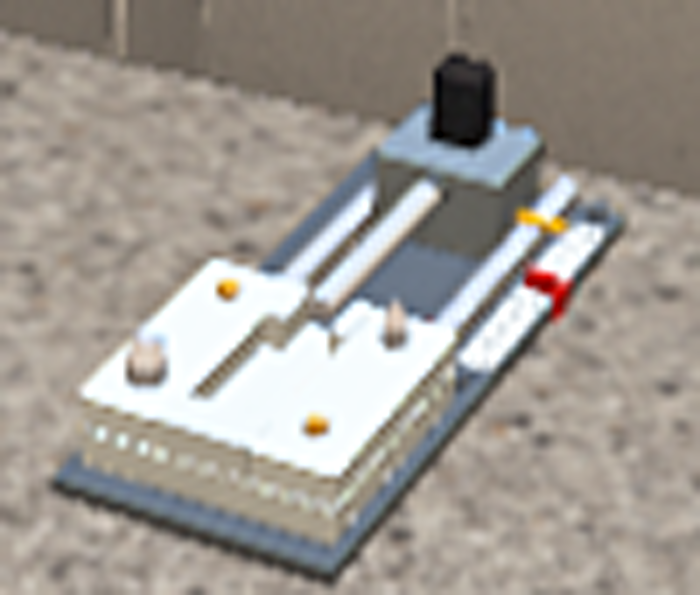

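c1 (top) shows the block corners, the dowels, the pointer tip at (608,348) and the clip at (530,355). c2 shows the loose half rotated about 30°, with the big hole near its top corner. c3 shows the same mould features from the side. Next I fit the poses.

```bash
cat > fit.py <<'E'
from h import *
from scipy.optimize import least_squares
T=pickle.load(open('top0.pkl','rb'));S=pickle.load(open('side0.pkl','rb'))
def P(x0,y0,s,l): return [(np.array([x0+(u+.5)/s-.5,y0+(v+.5)/s-.5]),m) for u,v,*m in l]
def fit(g,name):
    def res(p,g):
        c,s=np.cos(p[2]),np.sin(p[2]); o=[]
        for d,l in g:
            for q,m in l: o+=list(w2pix(d,[p[0]+c*m[0]-s*m[1],p[1]+s*m[0]+c*m[1],m[2]])-q)
        return np.array(o)
    x0=np.append(pix2w(*([g[0][0]]+list(g[0][1][0][0])),30)[:2],GU[name])
    for gg in [g[:1],g[1:],g]:
        r=least_squares(res,x0,args=(gg,),loss='soft_l1'); print(name,np.round(r.x[:2],1),round(np.degrees(r.x[2]),2),np.round(np.abs(res(r.x,gg)).max(),2))
    return r.x
GU={'base':0,'top':-.5}
bt=P(355,210,6,[(75,53,45,45,36),(342,72,45,-45,36),(58,318,-45,45,36),(328,338,-45,-45,36),(288,113,30,-28,41),(112,276,-30,28,41),(125,98,30,28,45),(278,287,-30,-28,45)])
bs=P(315,185,7,[(80,395,45,45,36),(335,478,-45,45,36),(215,260,45,-45,36),(460,330,-45,-45,36),(150,336,30,28,52),(395,300,-30,-28,52),(228,285,30,-28,41),(316,422,-30,28,41)])
b=fit([(T,bt),(S,bs)],'base')
tt=P(200,240,5,[(165,42,45,45,22),(355,150,45,-45,22),(248,342,-45,-45,22),(55,232,-45,45,22),(180,92,30,28,21),(228,288,-30,-28,21)])
ts=P(280,305,5,[(40,160,45,45,22),(255,53,45,-45,22),(190,328,-45,45,22),(105,168,30,28,21),(340,203,-30,-28,21)])
t=fit([(T,tt),(S,ts)],'top')
c,s=np.cos(b[2]),np.sin(b[2])
loc=lambda w:np.round(np.array([[c,s],[-s,c]])@(w[:2]-b[:2]),1)
for n,d,l in [('T ptr/clip/grip',T,P(355,210,6,[(608,348,20),(608,310,20),(531,345,18),(528,375,9),(647,216,74)])),('S',S,P(315,185,7,[(562,226,20),(525,214,20),(540,278,18),(463,63,74)]))]:
    print(n,[loc(pix2w(d,*q,m[0])).tolist() for q,m in l])
E
python3 fit.py
```

```text
base [511.8  53.1] -2.71 0.72
base [513.   52.6] -2.7 0.57
base [512.2  53.1] -2.72 0.75
top [432.2 350.2] -27.63 0.46
top [433.1 350.2] -27.45 0.61
top [432.6 350.2] -27.58 0.65
T ptr/clip/grip [[-40.7, -146.4], [-27.7, -145.7], [-41.5, -120.0], [-51.2, -121.6], [-0.7, -143.5]]
S [[-38.2, -148.1], [-23.7, -149.2], [-43.8, -115.9], [2.9, -147.0]]
```

Emit:
arm_command(
  series=[
    {"x":5.3,"y":11.3,"wz":-4.2,"jaw":0},
    {"x":5.3,"y":11.3,"wz":-4.2,"jaw":0},
    {"x":5.3,"y":11.3,"wz":-4.2,"jaw":0},
    {"x":5.3,"y":11.3,"wz":-4.2,"jaw":0},
    {"x":5.3,"y":11.3,"wz":-4.2,"jaw":0},
    {"x":5.3,"y":11.3,"wz":-4.2,"jaw":0},
    {"x":5.3,"y":11.3,"wz":-4.2,"jaw":0},
    {"x":5.3,"y":11.3,"wz":-4.2,"jaw":0},
  ],
  squeeze=25,
)

```text
invalid input
```

Emit:
arm_command(
  series=[
    {"x":1.3,"y":2.8,"z":0,"wx":0,"wy":0,"wz":-1,"jaw":0},
  ],
  squeeze=25,
)

```text
clock: 0.18
tcp_pos: [268.2, -592.4, 221.1]
ee_rot: [[0.963, 0.27, -0.004], [0.27, -0.963, -0.004], [-0.005, 0.003, -1.0]]
ft_force: [-0.9, -1.7, 0.2]
width: 87.1
gripper_force: 0.0
```

Emit:
arm_command(
  series=[
    {"x":5.0,"y":11.0,"z":0,"wx":0,"wy":0,"wz":-3.2,"jaw":0},
    {"x":5.0,"y":11.0,"z":0,"wx":0,"wy":0,"wz":-3.2,"jaw":0},
    {"x":5.0,"y":11.0,"z":0,"wx":0,"wy":0,"wz":-3.2,"jaw":0},
    {"x":5.0,"y":11.0,"z":0,"wx":0,"wy":0,"wz":-3.2,"jaw":0},
    {"x":5.0,"y":11.0,"z":0,"wx":0,"wy":0,"wz":-3.2,"jaw":0},
    {"x":5.0,"y":11.0,"z":0,"wx":0,"wy":0,"wz":-3.2,"jaw":0},
    {"x":5.0,"y":11.0,"z":0,"wx":0,"wy":0,"wz":-3.2,"jaw":0},
    {"x":5.0,"y":11.0,"z":0,"wx":0,"wy":0,"wz":-3.2,"jaw":0},
  ],
  squeeze=25,
)

```text
clock: 0.85
tcp_pos: [402.7, -304.0, 222.5]
ee_rot: [[0.999, -0.039, 0.001], [-0.039, -0.999, 0.003], [0.001, -0.003, -1.0]]
ft_force: [-0.1, -0.0, -0.3]
width: 87.2
gripper_force: 0.0
```

Emit:
arm_command(
  series=[
    {"x":4.1,"y":8.4,"z":0,"wx":0,"wy":0,"wz":-0.08,"jaw":0},
    {"x":4.1,"y":8.4,"z":0,"wx":0,"wy":0,"wz":-0.08,"jaw":0},
    {"x":4.1,"y":8.4,"z":0,"wx":0,"wy":0,"wz":-0.08,"jaw":0},
    {"x":4.1,"y":8.4,"z":0,"wx":0,"wy":0,"wz":-0.08,"jaw":0},
    {"x":4.1,"y":8.4,"z":0,"wx":0,"wy":0,"wz":-0.08,"jaw":0},
    {"x":4.1,"y":8.4,"z":-4,"wx":0,"wy":0,"wz":-0.08,"jaw":0},
    {"x":4.1,"y":8.4,"z":-4,"wx":0,"wy":0,"wz":-0.08,"jaw":0},
    {"x":4.1,"y":8.4,"z":-4,"wx":0,"wy":0,"wz":-0.08,"jaw":0},
  ],
  squeeze=25,
)

```text
clock: 1.52
tcp_pos: [500.2, -99.0, 118.7]
ee_rot: [[0.999, -0.054, -0.006], [-0.054, -0.999, 0.002], [-0.006, -0.001, -1.0]]
ft_force: [0.1, -0.5, 0.1]
width: 86.8
gripper_force: 0.0
```

Emit:
arm_command(
  series=[
    {"x":0,"y":0,"z":0,"wx":0,"wy":0,"wz":0,"jaw":0},
    {"x":0,"y":0,"z":0,"wx":0,"wy":0,"wz":0,"jaw":0},
  ],
  squeeze=25,
)

```text
clock: 1.68
tcp_pos: [501.6, -101.2, 121.9]
ee_rot: [[0.998, -0.057, -0.002], [-0.057, -0.998, 0.0], [-0.003, -0.0, -1.0]]
ft_force: [-0.5, -0.6, 0.3]
width: 86.8
gripper_force: 0.0
```

Emit:
arm_command(
  series=[
    {"x":0.15,"y":0.32,"z":-1.2,"wx":0,"wy":0,"wz":0.1,"jaw":0},
    {"x":0.15,"y":0.32,"z":-2.4,"wx":0,"wy":0,"wz":0.1,"jaw":0},
    {"x":0.15,"y":0.32,"z":-2.85,"wx":0,"wy":0,"wz":0.1,"jaw":0},
    {"x":0.15,"y":0.32,"z":-2.85,"wx":0,"wy":0,"wz":0.1,"jaw":0},
    {"x":0.15,"y":0.32,"z":-2.85,"wx":0,"wy":0,"wz":0.1,"jaw":150},
    {"x":0.15,"y":0.32,"z":-2.85,"wx":0,"wy":0,"wz":0.1,"jaw":255},
    {"x":0.15,"y":0.32,"z":-2.85,"wx":0,"wy":0,"wz":0.1,"jaw":255},
    {"x":0.15,"y":0.32,"z":-2.85,"wx":0,"wy":0,"wz":0.1,"jaw":255},
  ],
  squeeze=20,
)

```text
clock: 2.35
tcp_pos: [507.0, -93.7, 52.8]
ee_rot: [[0.999, -0.047, 0.003], [-0.047, -0.999, -0.001], [0.003, 0.001, -1.0]]
ft_force: [-0.5, 0.6, 0.1]
width: 68.0
gripper_force: 0.0
```

Emit:
arm_command(
  series=[
    {"x":0,"y":0,"z":0,"wx":0,"wy":0,"wz":0,"jaw":255},
    {"x":0,"y":0,"z":0,"wx":0,"wy":0,"wz":0,"jaw":255},
    {"x":0,"y":0,"z":0,"wx":0,"wy":0,"wz":0,"jaw":255},
    {"x":0,"y":0,"z":0,"wx":0,"wy":0,"wz":0,"jaw":255},
  ],
  squeeze=20,
)

```text
clock: 2.68
tcp_pos: [506.0, -93.3, 51.4]
ee_rot: [[0.999, -0.047, 0.0], [-0.047, -0.999, -0.0], [0.0, 0.0, -1.0]]
ft_force: [-0.0, -0.2, 0.2]
width: 41.4
gripper_force: 0.0
```

Emit:
arm_command(
  series=[
    {"x":0,"y":0,"z":0,"wx":0,"wy":0,"wz":0,"jaw":255},
    {"x":0,"y":0,"z":0,"wx":0,"wy":0,"wz":0,"jaw":255},
    {"x":0,"y":0,"z":0,"wx":0,"wy":0,"wz":0,"jaw":255},
    {"x":0,"y":0,"z":0,"wx":0,"wy":0,"wz":0,"jaw":255},
    {"x":0,"y":0,"z":0,"wx":0,"wy":0,"wz":0,"jaw":255},
  ],
  squeeze=20,
)

```text
clock: 3.1
tcp_pos: [506.0, -93.0, 51.3]
ee_rot: [[0.999, -0.047, -0.0], [-0.047, -0.999, 0.0], [-0.0, -0.0, -1.0]]
ft_force: [-0.3, 1.2, 0.7]
width: 15.8
gripper_force: 20.0
```

```bash
python3 - <<'E'
from h import *
s=env.state(); print(s['clock'],s['tcp_pos'],s['width'],s['gripper_force'],s['ft_force'])
for n in('top','side'):
    d=grab(n,n+'1')
    h=cv2.cvtColor(d['img'],cv2.COLOR_BGR2HSV)
    x0,y0,x1,y1=(415,255,480,280) if n=='top' else (375,205,405,235)
    for nm,lo,hi in (('red',(0,140,80),(9,255,255)),('red2',(172,140,80),(180,255,255)),('yel',(15,120,120),(32,255,255))):
        m=cv2.inRange(h,lo,hi)[y0:y1,x0:x1]; v,u=np.nonzero(m)
        if len(u): print(n,nm,len(u),u.mean()+x0,v.mean()+y0,u.min()+x0,u.max()+x0,v.min()+y0,v.max()+y0)
r=lambda im,x,y,w,h,s:cv2.resize(im[y:y+h,x:x+w],None,fx=s,fy=s,interpolation=cv2.INTER_CUBIC)
a=cv2.imread('pics/top0.png');b=cv2.imread('pics/side0.png')
cv2.imwrite('pics/c4.png',np.hstack([r(a,425,248,40,30,10),r(b,372,203,40,30,10)]))
E
```

```text
3.1 [505.95017273 -92.95036014  51.26963515] 15.820032503675721 19.99978094128892 [-0.30628021  1.17981311  0.73703176]
top red 2 442.5 272.0 442 443 272 272
side red 22 393.3181818181818 226.0909090909091 390 396 224 230
side yel 12 392.0833333333333 215.75 389 395 214 217
```

View pics/c4.png

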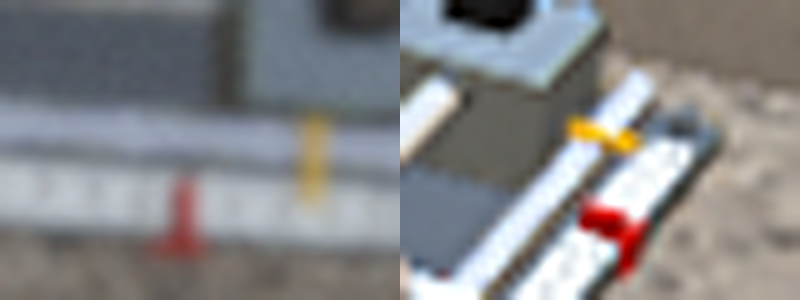

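c4: in the top view the clip finger is at (443.0,269) and the pointer at (455.9,264). In the side view the clip finger spans (390.5,224.3) to (395,226.5) and the pointer (389,215.5) to (395.3,217.2).

```bash
cat >> h.py <<'E'
b=np.array([512.2,53.1]);c,s=np.cos(np.radians(-2.72)),np.sin(np.radians(-2.72))
def loc(w): return np.round(np.array([[c,s],[-s,c]])@(w[:2]-b),1)
E
python3 - <<'E'
from h import *
T=pickle.load(open('top0.pkl','rb'));S=pickle.load(open('side0.pkl','rb'))
for z in (9,12,15,18): print(z,'T clip',[loc(pix2w(T,443.05,v,z)).tolist() for v in(266.5,269,272)],'S clip',[loc(pix2w(S,u,v,z)).tolist() for u,v in((390.5,224.3),(392.5,225),(395,226.3))])
for z in (18,20): print(z,'T ptr',[loc(pix2w(T,455.9,v,z)).tolist() for v in(261,267)],'S',[loc(pix2w(S,u,v,z)).tolist() for u,v in((389,215.5),(395.3,217.2))])
E
```

```text
9 T clip [[-39.5, -122.0], [-44.7, -122.2], [-50.9, -122.6]] S clip [[-36.2, -127.9], [-41.7, -127.4], [-49.3, -124.9]]
12 T clip [[-39.8, -121.3], [-44.9, -121.5], [-51.2, -121.9]] S clip [[-37.9, -123.5], [-43.4, -122.9], [-50.9, -120.5]]
15 T clip [[-40.0, -120.6], [-45.2, -120.9], [-51.4, -121.2]] S clip [[-39.6, -119.0], [-45.0, -118.4], [-52.5, -116.0]]
18 T clip [[-40.2, -119.9], [-45.4, -120.2], [-51.6, -120.5]] S clip [[-41.3, -114.5], [-46.7, -113.9], [-54.1, -111.5]]
18 T ptr [[-26.9, -146.2], [-39.3, -146.8]] S [[-22.0, -150.1], [-38.6, -150.3]]
20 T ptr [[-27.1, -145.7], [-39.5, -146.3]] S [[-23.1, -147.0], [-39.7, -147.1]]
```

Emit:
arm_command(
  series=[
    {"x":0.01,"y":0.2,"z":0,"wx":0,"wy":0,"wz":0,"jaw":255},
    {"x":0.02,"y":0.45,"z":0,"wx":0,"wy":0,"wz":0,"jaw":255},
    {"x":0.035,"y":0.7,"z":0,"wx":0,"wy":0,"wz":0,"jaw":255},
    {"x":0.045,"y":0.9,"z":0,"wx":0,"wy":0,"wz":0,"jaw":255},
    {"x":0.05,"y":1.01,"z":0,"wx":0,"wy":0,"wz":0,"jaw":255},
    {"x":0.05,"y":1.01,"z":0,"wx":0,"wy":0,"wz":0,"jaw":255},
    {"x":0.05,"y":1.01,"z":0,"wx":0,"wy":0,"wz":0,"jaw":255},
    {"x":0.05,"y":1.01,"z":0,"wx":0,"wy":0,"wz":0,"jaw":255},
  ],
  squeeze=20,
)

```text
clock: 3.87
tcp_pos: [507.2, -66.9, 51.3]
ee_rot: [[0.999, -0.046, -0.0], [-0.046, -0.999, 0.001], [-0.0, -0.001, -1.0]]
ft_force: [-0.7, 2.1, -0.9]
width: 16.0
gripper_force: 20.0
```

```bash
python3 - <<'E'
from h import *
st=env.state(); print(st['tcp_pos'],loc(np.array(st['tcp_pos'])),st['ft_force'])
r=lambda im,x,y,w,h,s:cv2.resize(im[y:y+h,x:x+w],None,fx=s,fy=s,interpolation=cv2.INTER_CUBIC)
a=grab('top','top2')['img'];q=grab('side','side2')['img']
cv2.imwrite('pics/c5.png',np.hstack([r(a,425,248,40,30,10),r(q,372,203,40,30,10)]))
E
```

```text
[507.15248355 -66.89396194  51.26009355] [   0.7 -120.1] [-0.71685666  2.08128445 -0.92044816]
```

View pics/c5.png

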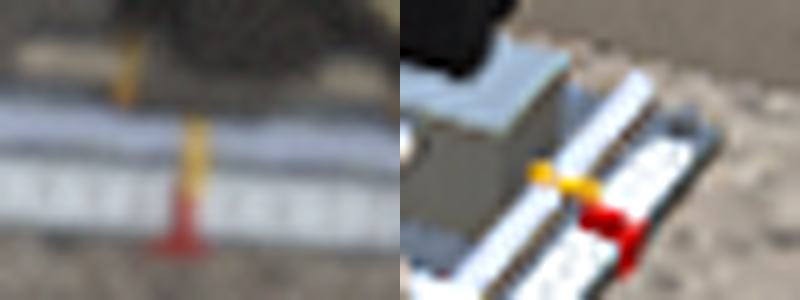

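c5: the pointer tip (top view crop (192,190)) lines up with the clip finger at (184,220), once the height parallax is allowed for. The side view agrees, so I release the carriage.

Emit:
arm_command(
  series=[
    {"x":0,"y":0,"z":0,"wx":0,"wy":0,"wz":0,"jaw":170},
    {"x":0,"y":0,"z":0,"wx":0,"wy":0,"wz":0,"jaw":100},
    {"x":0,"y":0,"z":0,"wx":0,"wy":0,"wz":0,"jaw":60},
    {"x":0,"y":0,"z":0,"wx":0,"wy":0,"wz":0,"jaw":60},
    {"x":0,"y":0,"z":0,"wx":0,"wy":0,"wz":0,"jaw":60},
    {"x":0,"y":0,"z":1.2,"wx":0,"wy":0,"wz":0,"jaw":60},
    {"x":0,"y":0,"z":2.6,"wx":0,"wy":0,"wz":0,"jaw":60},
    {"x":0,"y":0,"z":4,"wx":0,"wy":0,"wz":0,"jaw":60},
  ],
  squeeze=40,
)

```text
clock: 4.63
tcp_pos: [506.4, -68.1, 151.9]
ee_rot: [[0.999, -0.047, -0.002], [-0.047, -0.999, 0.0], [-0.002, -0.0, -1.0]]
ft_force: [1.6, -0.7, 0.9]
width: 60.6
gripper_force: 0.0
```

Emit:
arm_command(
  series=[
    {"x":-1,"y":6,"z":0,"wx":0,"wy":0,"wz":-4.15,"jaw":60},
    {"x":-1,"y":6,"z":0,"wx":0,"wy":0,"wz":-4.15,"jaw":60},
    {"x":-1,"y":6,"z":0,"wx":0,"wy":0,"wz":-4.15,"jaw":60},
    {"x":-1,"y":6,"z":0,"wx":0,"wy":0,"wz":-4.15,"jaw":60},
    {"x":-3,"y":12,"z":0,"wx":0,"wy":0,"wz":-4.15,"jaw":60},
    {"x":-3,"y":12,"z":0,"wx":0,"wy":0,"wz":-4.15,"jaw":60},
    {"x":-3,"y":12,"z":0,"wx":0,"wy":0,"wz":-4.15,"jaw":60},
    {"x":-3,"y":12,"z":0,"wx":0,"wy":0,"wz":-4.15,"jaw":60},
  ],
  squeeze=40,
)

```text
clock: 5.3
tcp_pos: [433.7, 225.8, 151.0]
ee_rot: [[0.891, -0.454, -0.002], [-0.454, -0.891, 0.003], [-0.003, -0.001, -1.0]]
ft_force: [-0.1, 0.8, -0.4]
width: 66.4
gripper_force: 0.0
```

```bash
python3 - <<'E'
from h import *
st=env.state(); print(st['clock'],st['tcp_pos'],st['ee_rot'][:,1],st['width'])
r=lambda im,x,y,w,h,s:cv2.resize(im[y:y+h,x:x+w],None,fx=s,fy=s,interpolation=cv2.INTER_CUBIC)
a=grab('top','top3')['img'];q=grab('side','side3')['img']
cv2.imwrite('pics/c6.png',np.hstack([r(a,425,238,40,40,10),r(q,372,203,40,40,10)]))
E
```

```text
5.3 [433.7044613  225.80801347 151.0092071 ] [-0.45357905 -0.89121496 -0.00139199] 66.35423907273989
```

View pics/c6.png

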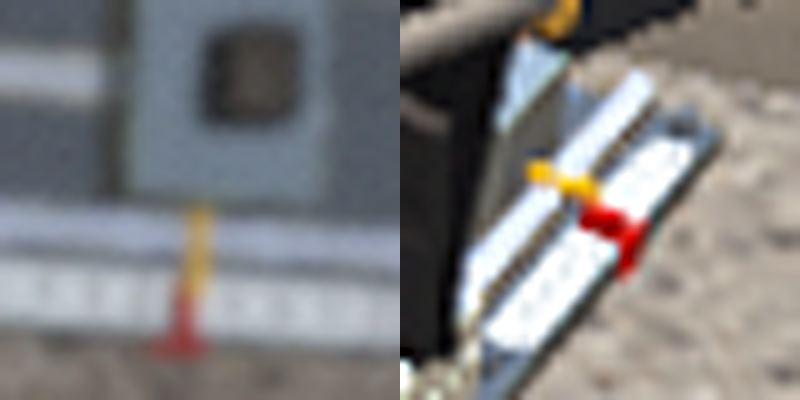

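c6: the carriage held after release, with the pointer at (195,285) over the clip at (182,310). The last 0.5 px is within tolerance.

Emit:
arm_command(
  series=[
    {"x":0,"y":4.9,"z":0,"wx":0,"wy":0,"wz":-0.1,"jaw":60},
    {"x":0,"y":4.9,"z":0,"wx":0,"wy":0,"wz":-0.1,"jaw":60},
    {"x":0,"y":4.9,"z":0,"wx":0,"wy":0,"wz":-0.1,"jaw":60},
    {"x":0,"y":4.9,"z":-2,"wx":0,"wy":0,"wz":-0.1,"jaw":60},
    {"x":0,"y":4.9,"z":-2,"wx":0,"wy":0,"wz":-0.1,"jaw":60},
    {"x":0,"y":4.9,"z":-2,"wx":0,"wy":0,"wz":-0.1,"jaw":60},
    {"x":0,"y":4.9,"z":-2,"wx":0,"wy":0,"wz":-0.1,"jaw":60},
  ],
  squeeze=40,
)

```text
clock: 5.98
tcp_pos: [436.0, 341.6, 99.7]
ee_rot: [[0.881, -0.473, -0.003], [-0.473, -0.881, -0.004], [-0.001, 0.005, -1.0]]
ft_force: [0.9, -0.3, 0.7]
width: 66.8
gripper_force: 0.0
```

Emit:
arm_command(
  series=[
    {"x":-0.14,"y":0.34,"z":0,"wx":0,"wy":0,"wz":0.1,"jaw":60},
    {"x":-0.14,"y":0.34,"z":-0.8,"wx":0,"wy":0,"wz":0.1,"jaw":60},
    {"x":-0.14,"y":0.34,"z":-1.6,"wx":0,"wy":0,"wz":0.1,"jaw":60},
    {"x":-0.14,"y":0.34,"z":-2.4,"wx":0,"wy":0,"wz":0.1,"jaw":60},
    {"x":-0.14,"y":0.34,"z":-2.8,"wx":0,"wy":0,"wz":0.1,"jaw":60},
    {"x":-0.14,"y":0.34,"z":-2.8,"wx":0,"wy":0,"wz":0.1,"jaw":60},
    {"x":-0.14,"y":0.34,"z":-2.8,"wx":0,"wy":0,"wz":0.1,"jaw":60},
  ],
  squeeze=40,
)

```text
clock: 6.57
tcp_pos: [433.5, 350.8, 31.6]
ee_rot: [[0.885, -0.465, -0.001], [-0.465, -0.885, -0.0], [-0.0, 0.001, -1.0]]
ft_force: [0.1, -0.4, 0.7]
width: 66.3
gripper_force: 0.0
```

Emit:
arm_command(
  series=[
    {"x":-0.03,"y":-0.02,"z":-0.2,"wx":0,"wy":0,"wz":0,"jaw":60},
    {"x":-0.03,"y":-0.02,"z":-0.2,"wx":0,"wy":0,"wz":0,"jaw":60},
    {"x":-0.03,"y":-0.02,"z":-0.2,"wx":0,"wy":0,"wz":0,"jaw":255},
    {"x":-0.03,"y":-0.02,"z":-0.2,"wx":0,"wy":0,"wz":0,"jaw":255},
    {"x":-0.03,"y":-0.02,"z":-0.2,"wx":0,"wy":0,"wz":0,"jaw":255},
    {"x":-0.03,"y":-0.02,"z":-0.2,"wx":0,"wy":0,"wz":0,"jaw":255},
    {"x":-0.03,"y":-0.02,"z":-0.2,"wx":0,"wy":0,"wz":0,"jaw":255},
    {"x":-0.03,"y":-0.02,"z":-0.2,"wx":0,"wy":0,"wz":0,"jaw":255},
  ],
  squeeze=45,
)

```text
clock: 7.23
tcp_pos: [431.9, 350.9, 25.9]
ee_rot: [[0.886, -0.463, -0.001], [-0.463, -0.886, -0.001], [-0.001, 0.001, -1.0]]
ft_force: [-0.4, 0.5, -0.8]
width: 34.1
gripper_force: 0.0
```

Emit:
arm_command(
  series=[
    {"x":0,"y":0,"z":0,"wx":0,"wy":0,"wz":0,"jaw":255},
    {"x":0,"y":0,"z":0,"wx":0,"wy":0,"wz":0,"jaw":255},
    {"x":0,"y":0,"z":0,"wx":0,"wy":0,"wz":0,"jaw":255},
    {"x":0,"y":0,"z":0,"wx":0,"wy":0,"wz":0,"jaw":255},
    {"x":0,"y":0,"z":0,"wx":0,"wy":0,"wz":0,"jaw":255},
  ],
  squeeze=45,
)

```text
clock: 7.65
tcp_pos: [431.8, 350.8, 25.8]
ee_rot: [[0.886, -0.463, -0.001], [-0.463, -0.886, -0.001], [-0.001, 0.001, -1.0]]
ft_force: [0.2, -0.5, 0.3]
width: 19.8
gripper_force: 45.0
```

Emit:
arm_command(
  series=[
    {"x":0,"y":0,"z":0.6,"wx":0,"wy":0,"wz":0,"jaw":255},
    {"x":0,"y":0,"z":1.4,"wx":0,"wy":0,"wz":0,"jaw":255},
    {"x":0,"y":0,"z":2.2,"wx":0,"wy":0,"wz":0,"jaw":255},
    {"x":0,"y":0,"z":3.0,"wx":0,"wy":0,"wz":0,"jaw":255},
    {"x":0.25,"y":-1,"z":3.2,"wx":0,"wy":0,"wz":0.5,"jaw":255},
    {"x":0.5,"y":-2,"z":3.2,"wx":0,"wy":0,"wz":1,"jaw":255},
    {"x":0.75,"y":-3,"z":3.2,"wx":0,"wy":0,"wz":1.5,"jaw":255},
    {"x":1,"y":-4,"z":3.2,"wx":0,"wy":0,"wz":2.0,"jaw":255},
  ],
  squeeze=55,
)

```text
clock: 8.32
tcp_pos: [456.3, 249.6, 105.3]
ee_rot: [[0.964, -0.265, -0.002], [-0.265, -0.964, -0.002], [-0.001, 0.002, -1.0]]
ft_force: [-0.3, 0.6, -3.9]
width: 19.5
gripper_force: 55.0
```

Emit:
arm_command(
  series=[
    {"x":0.25,"y":-1,"z":0,"wx":0,"wy":0,"wz":0.3,"jaw":255},
    {"x":0.5,"y":-2,"z":0,"wx":0,"wy":0,"wz":0.7,"jaw":255},
    {"x":0.8,"y":-3,"z":0,"wx":0,"wy":0,"wz":1.1,"jaw":255},
    {"x":1.1,"y":-4,"z":0,"wx":0,"wy":0,"wz":1.5,"jaw":255},
    {"x":1.4,"y":-5,"z":0,"wx":0,"wy":0,"wz":1.8,"jaw":255},
    {"x":1.7,"y":-6,"z":0,"wx":0,"wy":0,"wz":2.1,"jaw":255},
    {"x":2,"y":-7,"z":0,"wx":0,"wy":0,"wz":2.1,"jaw":255},
    {"x":2.1,"y":-7.6,"z":0,"wx":0,"wy":0,"wz":2.1,"jaw":255},
  ],
  squeeze=55,
)

```text
clock: 8.98
tcp_pos: [509.7, 57.3, 105.4]
ee_rot: [[0.998, -0.056, -0.001], [-0.056, -0.998, -0.003], [-0.001, 0.003, -1.0]]
ft_force: [-0.4, -0.3, -4.6]
width: 20.0
gripper_force: 55.0
```

Emit:
arm_command(
  series=[
    {"x":0,"y":0,"z":0,"wx":0,"wy":0,"wz":0,"jaw":255},
    {"x":0,"y":0,"z":0,"wx":0,"wy":0,"wz":0,"jaw":255},
  ],
  squeeze=55,
)

```text
clock: 9.15
tcp_pos: [508.8, 59.8, 105.3]
ee_rot: [[0.998, -0.055, -0.002], [-0.055, -0.998, -0.002], [-0.002, 0.002, -1.0]]
ft_force: [0.3, -0.2, -3.6]
width: 19.7
gripper_force: 55.0
```

Emit:
arm_command(
  series=[
    {"x":0.1,"y":-0.27,"z":-0.6,"wx":0,"wy":0,"wz":0.07,"jaw":255},
    {"x":0.1,"y":-0.27,"z":-0.6,"wx":0,"wy":0,"wz":0.07,"jaw":255},
    {"x":0.1,"y":-0.27,"z":-0.6,"wx":0,"wy":0,"wz":0.07,"jaw":255},
    {"x":0.1,"y":-0.27,"z":-0.6,"wx":0,"wy":0,"wz":0.07,"jaw":255},
  ],
  squeeze=55,
)

```text
clock: 9.48
tcp_pos: [511.5, 55.2, 90.8]
ee_rot: [[0.999, -0.043, -0.001], [-0.043, -0.999, -0.001], [-0.001, 0.001, -1.0]]
ft_force: [0.5, 0.5, -3.8]
width: 20.0
gripper_force: 55.0
```

```bash
python3 - <<'E'
from h import *
st=env.state(); print(st['clock'],st['tcp_pos'],st['ee_rot'][:,1],st['ft_force'])
r=lambda im,x,y,w,h,s:cv2.resize(im[y:y+h,x:x+w],None,fx=s,fy=s,interpolation=cv2.INTER_CUBIC)
grab('top','top4');q=grab('side','side4')['img']
cv2.imwrite('pics/c7.png',r(q,310,165,105,85,7))
d=pickle.load(open('side4.pkl','rb'))
z=st['tcp_pos'][2]-25.8
for x,y in ((45,45),(-45,45),(45,-45),(-45,-45)):
  for zz in (z,z+22):
    p=w2pix(d,[b[0]+c*x-s*y,b[1]+s*x+c*y,zz]); print(x,y,round(zz),np.round((p-[310,165]+.5)*7-.5))
E
```

```text
9.4833 [511.53521237  55.22991747  90.82380064] [-0.04349617 -0.99905308  0.00101667] [ 0.51136573  0.54635044 -3.78221723]
45 45 65 [115. 457.]
45 45 87 [115. 397.]
-45 45 65 [377. 538.]
-45 45 87 [381. 476.]
45 -45 65 [251. 327.]
45 -45 87 [253. 269.]
-45 -45 65 [502. 398.]
-45 -45 87 [507. 339.]
```

View pics/c7.png

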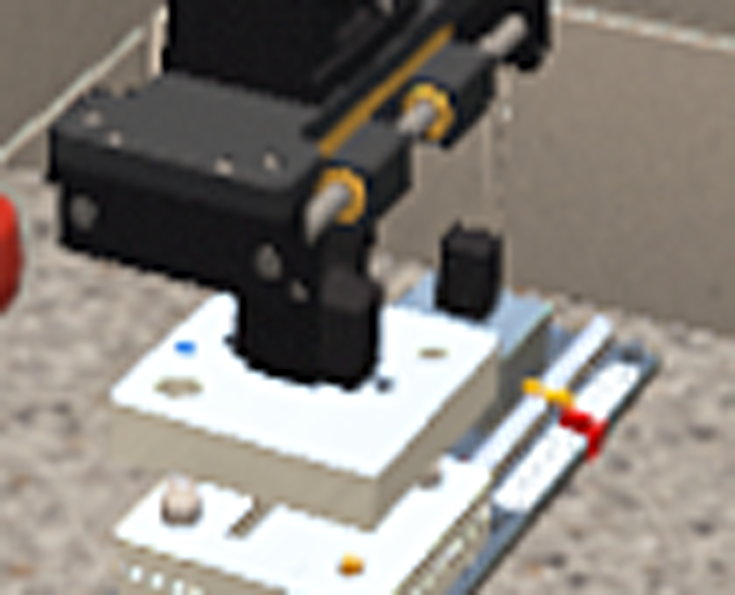

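c7: the held half sits square above the fixed half, with corners at (113,402), (375,474) and (498,340). That agrees with the prediction once the remaining 2 mm in y is removed.

Emit:
arm_command(
  series=[
    {"x":-0.01,"y":-0.08,"z":0,"wx":0,"wy":0,"wz":-0.03,"jaw":255},
    {"x":-0.01,"y":-0.08,"z":-0.2,"wx":0,"wy":0,"wz":-0.03,"jaw":255},
    {"x":-0.01,"y":-0.08,"z":-0.4,"wx":0,"wy":0,"wz":-0.03,"jaw":255},
    {"x":-0.01,"y":-0.08,"z":-0.55,"wx":0,"wy":0,"wz":-0.03,"jaw":255},
    {"x":-0.01,"y":-0.08,"z":-0.65,"wx":0,"wy":0,"wz":-0.03,"jaw":255},
    {"x":-0.01,"y":-0.08,"z":-0.75,"wx":0,"wy":0,"wz":-0.03,"jaw":255},
    {"x":-0.01,"y":-0.08,"z":-0.75,"wx":0,"wy":0,"wz":-0.03,"jaw":255},
    {"x":-0.01,"y":-0.08,"z":-0.75,"wx":0,"wy":0,"wz":-0.03,"jaw":255},
  ],
  squeeze=60,
)

```text
clock: 10.25
tcp_pos: [511.6, 52.1, 71.9]
ee_rot: [[0.999, -0.048, -0.001], [-0.048, -0.999, -0.001], [-0.001, 0.001, -1.0]]
ft_force: [-0.5, 0.1, -3.5]
width: 19.5
gripper_force: 60.0
```

Emit:
arm_command(
  series=[
    {"x":0,"y":0.03,"z":-0.07,"wx":0,"wy":0,"wz":0,"jaw":255},
    {"x":0,"y":0.03,"z":-0.14,"wx":0,"wy":0,"wz":0,"jaw":255},
    {"x":0,"y":0.03,"z":-0.2,"wx":0,"wy":0,"wz":0,"jaw":255},
    {"x":0,"y":0.03,"z":-0.25,"wx":0,"wy":0,"wz":0,"jaw":255},
    {"x":0,"y":0.03,"z":-0.25,"wx":0,"wy":0,"wz":0,"jaw":255},
  ],
  squeeze=60,
)

```text
clock: 10.67
tcp_pos: [511.7, 53.0, 66.3]
ee_rot: [[0.999, -0.048, -0.001], [-0.048, -0.999, -0.001], [-0.001, 0.001, -1.0]]
ft_force: [-2.1, -0.2, 4.7]
width: 19.6
gripper_force: 60.0
```

Emit:
arm_command(
  series=[
    {"x":-0.02,"y":0,"z":-0.06,"wx":0,"wy":0,"wz":0,"jaw":255},
    {"x":-0.02,"y":0,"z":-0.12,"wx":0,"wy":0,"wz":0,"jaw":255},
    {"x":-0.02,"y":0,"z":-0.17,"wx":0,"wy":0,"wz":0,"jaw":255},
    {"x":-0.02,"y":0,"z":-0.2,"wx":0,"wy":0,"wz":0,"jaw":255},
    {"x":-0.02,"y":0,"z":-0.2,"wx":0,"wy":0,"wz":0,"jaw":255},
  ],
  squeeze=60,
)

```text
clock: 11.08
tcp_pos: [511.8, 53.0, 61.8]
ee_rot: [[0.999, -0.048, 0.001], [-0.048, -0.999, -0.001], [0.001, 0.001, -1.0]]
ft_force: [-2.5, -0.9, 6.9]
width: 19.6
gripper_force: 60.0
```

Emit:
arm_command(
  series=[
    {"x":-0.01,"y":0,"z":-0.03,"wx":0,"wy":0,"wz":0,"jaw":255},
    {"x":-0.01,"y":0,"z":-0.06,"wx":0,"wy":0,"wz":0,"jaw":255},
    {"x":-0.01,"y":0,"z":-0.06,"wx":0,"wy":0,"wz":0,"jaw":255},
    {"x":-0.01,"y":0,"z":-0.06,"wx":0,"wy":0,"wz":0,"jaw":255},
  ],
  squeeze=60,
)

```text
clock: 11.42
tcp_pos: [511.7, 53.0, 61.7]
ee_rot: [[0.999, -0.048, 0.001], [-0.048, -0.999, 0.0], [0.001, -0.0, -1.0]]
ft_force: [-6.5, -1.5, 21.2]
width: 19.5
gripper_force: 60.0
```

Emit:
arm_command(
  series=[
    {"x":-0.03,"y":0,"z":-0.02,"wx":0,"wy":0,"wz":0,"jaw":255},
    {"x":-0.03,"y":0,"z":-0.03,"wx":0,"wy":0,"wz":0,"jaw":255},
    {"x":-0.03,"y":0,"z":-0.03,"wx":0,"wy":0,"wz":0,"jaw":255},
    {"x":-0.03,"y":0,"z":-0.03,"wx":0,"wy":0,"wz":0,"jaw":255},
    {"x":-0.03,"y":0,"z":-0.03,"wx":0,"wy":0,"wz":0,"jaw":255},
  ],
  squeeze=60,
)

```text
clock: 11.83
tcp_pos: [511.7, 53.0, 61.7]
ee_rot: [[0.999, -0.048, 0.002], [-0.048, -0.999, 0.0], [0.002, -0.0, -1.0]]
ft_force: [-5.2, 0.2, 25.2]
width: 19.6
gripper_force: 60.0
```

```bash
python3 - <<'E'
from h import *
r=lambda im,x,y,w,h,s:cv2.resize(im[y:y+h,x:x+w],None,fx=s,fy=s,interpolation=cv2.INTER_CUBIC)
q=grab('side','side5')['img']; cv2.imwrite('pics/c8.png',r(q,310,180,105,85,7))
st=env.state(); print(st['clock'],st['tcp_pos'],st['ft_force'],st['ft_torque'])
E
```

```text
11.8833 [511.76884162  52.99857671  61.71086458] [-5.47914925  0.09886184 24.95394286] [-0.23417994  1.55361709  0.02651813]
```

View pics/c8.png

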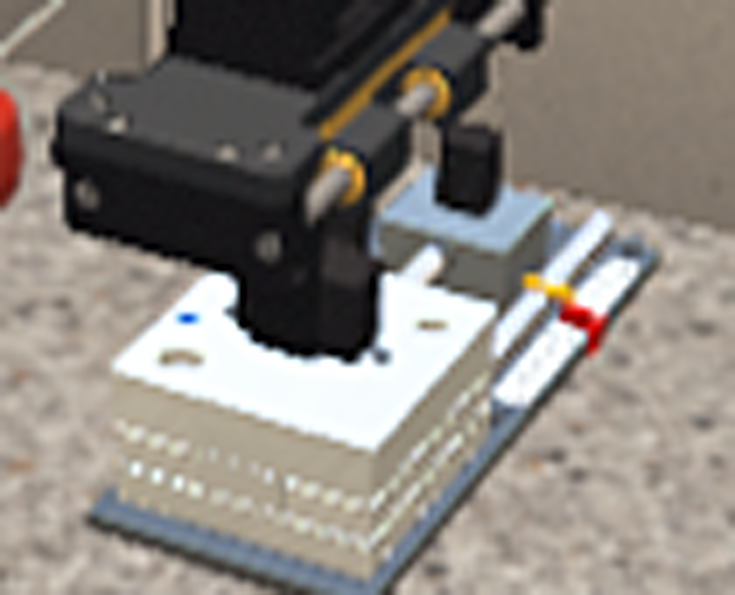

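c8: the halves are shut with edges flush (corner near (378,450)), the pointer at (550,290) is still at the clip, and about 25 N is pressing. Handing in.

```bash
python3 -c "
from cell import env
print(env.finish_job())"
```

```text
the job is handed in; nothing more can be done
None
```

The job is handed in, though no verdict came back: the carriage is set at the index clip, and the loose half is on its dowels, held pressed shut with about 25 N at the wrist.

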